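Tip the marbles off the coin-sorting board, then tray the medals

ROBOT

A 6-joint arm with a two-finger parallel gripper is mounted at the origin on the work surface. World frame = base frame: x ahead of the robot, y to its left, z up, the work surface at z = 0. Lengths are in m, angles in rad, forces in N, time in s.
With the tool pointing down it reaches from about 0.35 to 0.775 m from the base axis. Payload 5.5 kg.
Tool frame: the origin (TCP) lies at the very end of the fingers, on their centre line; the grasp point (between the pads) lies 19 mm behind it; z points along the fingers, y is the line along which they close (so a half turn about z gives the same grasp; the last joint's range is limited). The gripper opens to 85 mm and grips with 20 to 120 N. Pads are 22 mm wide; open, the fingers measure 114 mm over their backs; the gripper's body (76 mm by 85 mm) begins 54 mm behind the grasp point. The pads swing forward as they close: fully open they stand 13 mm farther back than shut.
Start: joints at [0.992, 0.313, 0.046, 1.304, 0, 1.431], TCP at [0.244, 0.521, 0.211] pointing down, gripper open.
Joint ranges: [-2.76, 2.76], [-0.86, 1.69], [-1.03, 1.26], [-2.2, 2.34], [-1.47, 1.5], [-3.14, 3.14]. Speed limits (rad/s): [2.57, 2.57, 3.14, 3.14, 3.14, 3.14].

INTERFACE

Orientations are given as a unit quaternion [w, x, y, z].
In Python, from workcell import env, viewer, nets gives the robot as it stands. The module is installed in compiled form; this text tells all that it offers.
- The arm moves only by the shell command python3 -m creep 'ROWS' [OPENING] [FORCE]. ROWS is a JSON list of rows, 1 to 8 of them, each an object with the fields xyz (a list: dx, dy, dz in a scale on which 1.0 is 0.6 m), r (a list: a rotation vector rx, ry, rz in normalised numbers (1 is pi rad)); a field left out counts as zero; each row is the pose to reach, as a shift and turn from the pose commanded when the command began, along the tool's axes at that moment; what a row does not reach only later rows make up. A row lasts 1/8 s, in which the tool goes at most 0.0625 m and 0.188 rad, less where a joint would pass 70% of its speed; a pose out of reach is approached as far as the arm can. OPENING is the finger opening in m, set as the command begins (- or left out keeps the last). The fingers move at their own pace and stop on an object; FORCE is the grip in N (left out, the last holds). Time passes only in rows, so rows that do not move let the fingers close. It prints the time, the measured TCP pose, the force, the opening and the grip force at its end. No shift or turn number may pass 1 either way. Input that does not fit is refused with a message, and nothing moves.
- env.get_state(): the state, without advancing time (a new reading comes with each control period).
- viewer.read_camera(name): name is "scene" or "top"; returns a dict with "image" (384x512x3 uint8, red, green, blue), "K" (3x3 intrinsics, pixels), "D" ([k1, k2, p1, p2, k3] as OpenCV has them; the pictures are not rectified), "R" (3x3) and "t" (3): a world point X has camera coordinates R X + t. Camera axes: x right, y down, z forward; pixel columns grow to the right and rows downward; lengths in m; the calibration is good to about 2 mm. A picture is of the moment at which its call begins. There is no depth.
- env.hand_in(): hands the job in; it is judged then, once.
Trained networks look in a picture, given as the dict that the camera call returned (one of the last four; its "shot" number tells which), for a name from the list of things; names that differ only in an ending like _2 or _b are one class to them, and where a whole thing is asked for, a point or a joint stands for the part that bears it (a point fixed in the world has none). Each returns a list of dicts, best first, with "confidence" (0 to 1); they miss things now and then, are a little off and sometimes report something else, mostly with a low value. They report only what shows in the picture. A call takes as long as a camera call.
- nets.outline_of(label, picture): "region" (384x512 bool, what is visible of it) and "box" ([left, top, right, bottom] in pixels, round what is visible of it).
The state is a dict: "clock": time; "joint_pos": joint angles; "qvel": joint speeds; "tau": joint torques, N m; "tcp_pos": TCP position; "orientation": TCP orientation; "wrist_force": force on the tool from outside, world axes, zero at the start; "ft_torque": the same for the moment, N m; "finger_gap": finger opening in m; "grip_force": force on a finger pad.
Only numpy, scipy, OpenCV 4.12 (cv2) and the standard library are available. Lean on these libraries where they do the work, as an engineer would, in place of code of your own. Each camera call takes 0.05 s, during which the arm holds its last target. There are 200 camera calls.

TASK

Lift the sorting board by its black knob and tilt it just enough that the three stray marbles roll off its open edge into the red catch bin while both medals stay lying on the board, then lower the board gently back onto its stand without letting it fall. After that, move the two medals into the blue tray, laying each one flat on the tray's floor rather than dropping it in, side by side and not overlapping. Do not disturb the bottle, the calculator or the white dish.

Things in the scene. Friction and masses are not known exactly. Their poses are not given: they have to be found in the camera images.
- stand: Fixed stand: plywood foot, two 100 mm high steel hinge brackets (y = +-139 mm), red catch bin at its low end. Origin on the table under the middle of the hinge line; x points up the board, from the bin to the knob, roughly away from the robot; y along the hinge line, z up. The hinge line is 85 mm above the table at x = 0 of the stand.
- board (a joint): Tilt of the hinged board (rad): 0 = resting on the stand, grows as the knob end is lifted, stop at 0.9. At 0 it leans 0.035 BACK to the knob, so marbles start to roll to the bin only at 0.06 to 0.1; 0.15 to 0.25 clears them in about 2 s; medals lie still up to 0.3, creep beyond and slide off past 0.5. Board 0.4 to 0.65 kg, lightly damped: it falls back if let go.
- knob (a point): Grip point on the board's upright black knob: cylinder 18 mm in diameter, 34 mm high, on a tongue behind the rear rim, 190 mm from the hinge line. The point is on its axis, 22 mm above the tongue, 12 mm below its top, and moves with the board. The rear rim's outer face is 25 mm from the axis, its top 8 mm below this point.
- board_mid (a point): Middle of the board's green face, on the surface, 76 mm from the hinge line; moves with the board; x towards the knob, y along the hinge, z up. The green face lies in the plane of the hinge line, from 12 mm before it to 157 mm behind, 240 mm wide. Wooden rims 14 mm high on three sides; the edge over the red bin is open.
- catch_bin (a point): Middle of the red catch bin's inner floor, 5 mm above the table, axes as the stand's. Fixed to the stand under the board's open edge; inside 140 mm (x) by 260 mm (y), side walls 95 mm high, wall under the board 55 mm, wall on the robot's side 123 mm.
- tray_in (a point): Middle of the inner floor of the open blue tray (fixed to the table), 5 mm above the table. Inside 130 mm along its x and 160 mm along its y; walls 22 mm high above the table, 5 mm thick. It stands to the left or right of the stand; the amber bottle stands on the other side.
- marble1_center (a point): Centre of the white marble, 25 mm in diameter, 20 g; starts resting on the board.
- marble2_center (a point): Centre of the amber marble, 25 mm in diameter, 20 g; starts resting on the board.
- marble3_center (a point): Centre of the blue marble, 25 mm in diameter, 20 g; starts resting on the board.
- medal1: Brass-coloured medal: flat disc 40 mm in diameter, 6 mm thick, 45 to 80 g, starting flat on the board. Origin at the centre of its underside, z along its axis.
- medal2: Steel-coloured medal: flat disc 40 mm in diameter, 6 mm thick, 45 to 80 g, starting flat on the board. Origin at the centre of its underside, z along its axis.
- medal1_center (a point): Centre of the brass medal (3 mm from either face).
- medal2_center (a point): Centre of the steel medal (3 mm from either face).
- bottle: Bystander, loose: amber bottle with white cap, 60 mm in diameter, 140 mm high; origin at the centre of its underside.
- calculator: Bystander, loose: grey pocket calculator 85 x 125 x 16 mm lying on the table beyond the stand on the left; origin at the centre of its underside.
- dish: Bystander, loose: white open plastic dish 90 x 110 x 45 mm beyond the stand on the right; origin at the centre of its underside.

How it is judged:
By the outcome, as a careful person would: the job done as asked, in the order asked, and still so for the second after the job is handed in, with the robot touching nothing.
It also fails if it takes over 70 s, if anything falls off the work surface, if the arm or the gripper's body presses on something with over 40 N, if the wrist force passes 120 N, or if a joint passes its speed limit or range.

## Working session

There is one attempt and no reset: what is moved stays moved. The work goes in short steps, Python scripts to look and compute and a shell command to move; the robot and the scene stay as the last step left them, time stands still between calls to the robot, and variables do not carry over. Pictures are saved under pics/ and viewed, at most 10 in all, crops included, and the job is handed in when it is done.

```bash
mkdir -p pics; ls
python3 - <<'E'
from workcell import env, viewer, nets
import cv2, numpy as np
s=env.get_state(); print({k:np.round(v,4) for k,v in s.items()})
ims=[]
for n in ["scene","top"]:
    p=viewer.read_camera(n); ims.append(p["image"])
    print(n,np.round(p["K"],1).tolist(),np.round(p["D"],3),np.round(p["R"],3).tolist(),np.round(p["t"],3))
    for l in ["knob","board","stand","tray_in","marble1_center","marble2_center","marble3_center","medal1","medal2","bottle","calculator","dish"]:
        r=nets.outline_of(l,p)
        print(l,[(round(float(d["confidence"]),2),np.round(d["box"]).tolist(),np.round(np.argwhere(d["region"]).mean(0)[::-1],1).tolist()) for d in r[:2]])
cv2.imwrite("pics/a.png",cv2.cvtColor(cv2.resize(np.vstack(ims),None,fx=0.78,fy=0.78) if 0 else ims[0],cv2.COLOR_RGB2BGR))
cv2.imwrite("pics/b.png",cv2.cvtColor(ims[1],cv2.COLOR_RGB2BGR))
E
```

```text
pics
{'clock': np.float64(0.0), 'joint_pos': array([ 9.9240e-01,  3.1400e-01,  4.5000e-02,  1.3036e+00, -1.0000e-04,
        1.4312e+00]), 'qvel': array([-0.    ,  0.0002,  0.0007, -0.0004,  0.0002,  0.0004]), 'tau': array([ 2.00000e-04, -4.80627e+01,  2.98532e+01,  1.90000e-02,
       -1.00000e-04,  0.00000e+00]), 'tcp_pos': array([0.244 , 0.52  , 0.2097]), 'orientation': array([-3.000e-04,  2.177e-01,  9.760e-01, -9.000e-04]), 'wrist_force': array([ 0.1036, -0.2344, -0.4687]), 'ft_torque': array([ 0.0051,  0.0408, -0.0032]), 'grip_force': np.float64(0.0), 'finger_gap': np.float64(0.0855)}
scene [[460.8, 0.0, 261.4], [0.0, 460.8, 186.9], [0.0, 0.0, 1.0]] [-0.128  0.     0.     0.     0.   ] [[0.894, 0.448, -0.004], [0.368, -0.74, -0.563], [-0.255, 0.502, -0.826]] [-0.524 -0.149  1.275]
knob [(0.85, [178.0, 135.0, 309.0, 252.0], [245.1, 193.7])]
board [(0.96, [176.0, 138.0, 304.0, 249.0], [244.8, 193.8]), (0.25, [204.0, 205.0, 225.0, 226.0], [214.6, 213.5])]
stand [(0.65, [124.0, 99.0, 315.0, 277.0], [222.7, 186.6]), (0.42, [320.0, 126.0, 363.0, 168.0], [341.8, 147.6])]
tray_in [(0.7
[... 1360 characters left out ...]
56, [278.0, 209.0, 289.0, 217.0], [283.3, 212.7]), (0.4, [186.0, 156.0, 324.0, 324.0], [259.6, 240.3])]
marble3_center [(0.41, [262.0, 206.0, 271.0, 213.0], [265.0, 207.4])]
medal1 [(0.65, [240.0, 202.0, 255.0, 215.0], [246.0, 207.4]), (0.62, [291.0, 214.0, 312.0, 232.0], [301.4, 220.6])]
medal2 [(0.65, [240.0, 202.0, 255.0, 215.0], [246.0, 207.4]), (0.62, [291.0, 214.0, 312.0, 232.0], [301.4, 220.6])]
bottle [(0.58, [111.0, 216.0, 146.0, 244.0], [128.6, 230.1]), (0.4, [345.0, 133.0, 395.0, 181.0], [370.7, 156.6])]
calculator [(0.85, [139.0, 142.0, 186.0, 174.0], [162.2, 155.8]), (0.39, [230.0, 201.0, 234.0, 209.0], [230.6, 203.8])]
dish [(0.57, [343.0, 136.0, 395.0, 179.0], [370.2, 156.6])]
```

View pics/a.png

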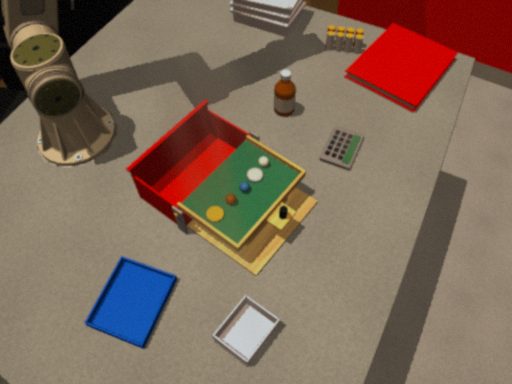

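View pics/b.png

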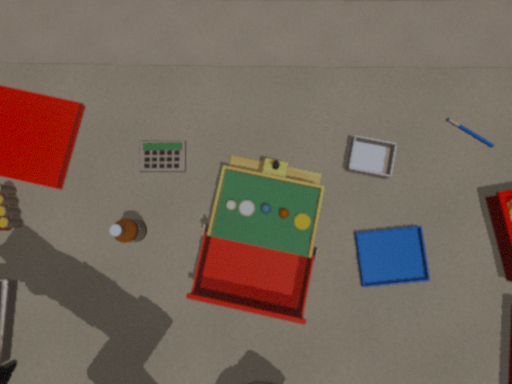

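The scene view shows the knob at (283,212), steel medal (255,175), brass medal (215,213) and the blue tray (131,301). The top view shows the knob at (276,165), steel medal (247,208), brass medal (302,222) and tray (391,256). Next I'll measure positions from both views.

```bash
cat > h.py <<'E'
from workcell import env, viewer, nets
import cv2, numpy as np
from scipy.optimize import least_squares
from scipy.spatial.transform import Rotation as Ro
def proj(p,X):
    return cv2.projectPoints(np.atleast_2d(np.array(X,float)),cv2.Rodrigues(np.array(p["R"]))[0],np.array(p["t"],float),np.array(p["K"]),np.array(p["D"],float))[0][:,0]
def tri(ps,uvs):
    return least_squares(lambda X:np.concatenate([proj(p,X)[0]-u for p,u in zip(ps,uvs)]),[.6,0,.08])
def onplane(p,uv,z):
    n=cv2.undistortPoints(np.array([[uv]],float),np.array(p["K"]),np.array(p["D"],float))[0,0]
    R=np.array(p["R"]);d=R.T@[n[0],n[1],1];c=-R.T@np.array(p["t"]);return c+d*(z-c[2])/d[2]
def blob(p,uv,f,r=14):
    u,v=map(int,uv);im=p["image"].astype(int);m=np.zeros(im.shape[:2],np.uint8)
    m[v-r:v+r,u-r:u+r]=f(im[...,0],im[...,1],im[...,2])[v-r:v+r,u-r:u+r]
    n,l,s,c=cv2.connectedComponentsWithStats(m)
    k=1+np.argmax(s[1:,4]);return c[k],s[k]
def stand2w(q,X):
    x,y,a=q[:3];return Ro.from_euler('z',a).apply(np.atleast_2d(X))+[x,y,0]
def board(X,t=0): # board coords (x from hinge, y, z above face) -> stand frame
    return Ro.from_euler('y',0.035-t).apply(np.atleast_2d(X))+[0,0,.085]
def toolrel(Xw):
    s=env.get_state();R=Ro.from_quat(np.array(s["orientation"])[[1,2,3,0]]);return R.inv().apply(np.array(Xw)-s["tcp_pos"])
E
python3 - <<'E'
from h import *
ps=[viewer.read_camera(n) for n in ["scene","top"]]
blk=lambda r,g,b:(r<70)&(g<60)&(b<50)
yel=lambda r,g,b:(r>150)&(g>100)&(b<70)
wht=lambda r,g,b:(np.minimum(r,g)>140)&(b>130)
res={}
for n,uvs,f in [("knob",[(283,212),(276,165)],blk),("steel",[(255,175),(247,208)],wht),("brass",[(215,213),(302,222)],yel)]:
    c=[]
    for p,uv in zip(ps,uvs):
        a,s=blob(p,uv,f,10);c.append(a);print(n,a.round(1),s)
    r=tri(ps,c);print(n,r.x.round(4),"px err",r.fun.round(2))
cor=[]
for p in ps:
    im=p["image"].astype(int);r,g,b=[im[...,i] for i in range(3)]
    m=((g>r+15)&(g>b+8)&(g>45)).astype(np.uint8)
    n,l,s,c=cv2.connectedComponentsWithStats(m);k=1+np.argmax(s[1:,4])
    h=cv2.convexHull(np.argwhere(l==k)[:,::-1].astype(np.int32))
    a=cv2.approxPolyN(h,4).reshape(-1,2);cor.append(a);print("green",a.tolist())
    # blue tray
    m=((b>r+60)&(b>g+40)).astype(np.uint8);n,l,s,c=cv2.connectedComponentsWithStats(m);k=1+np.argmax(s[1:,4])
    h=cv2.convexHull(np.argwhere(l==k)[:,::-1].astype(np.int32));a=cv2.approxPolyN(h,4).reshape(-1,2)
    print("tray",a.tolist(),[onplane(p,u,.022).round(3).tolist() for u in a],np.mean([onplane(p,u,.022) for u in a],0).round(4))
np.save("cor.npy",np.array(cor))
E
```

```text
knob [282.9 212.2] [280 207   7  12  71]
knob [275.3 164.6] [273 161   6   8  35]
knob [ 0.6519 -0.0236  0.093 ] px err [-0.05  0.01 -0.03 -0.05]
steel [254.3 173.9] [247 168  15  13 154]
steel [246.4 207.6] [240 201  14  14 153]
steel [0.545  0.0456 0.0861] px err [-0.08  0.01 -0.05 -0.07]
brass [214.6 213.2] [206 206  18  15 204]
brass [301.8 221.1] [295 215  14  14 148]
brass [ 0.5147 -0.0901  0.086 ] px err [-0.11  0.01 -0.07 -0.1 ]
green [[237, 243], [183, 203], [245, 140], [299, 173]]
tray [[142, 347], [83, 323], [121, 256], [176, 275]] [[0.516, -0.406, 0.022], [0.374, -0.424, 0.022], [0.355, -0.255, 0.022], [0.493, -0.237, 0.022]] [ 0.4347 -0.3303  0.022 ]
green [[306, 256], [211, 235], [226, 169], [319, 189]]
tray [[363, 287], [355, 232], [421, 225], [429, 280]] [[0.352, -0.253, 0.022], [0.491, -0.234, 0.022], [0.512, -0.403, 0.022], [0.374, -0.419, 0.022]] [ 0.4324 -0.3273  0.022 ]
```

Run:
```python
from h import *
ps=[viewer.read_camera(n) for n in ["scene","top"]];cor=np.load("cor.npy").astype(float)
# corner order rearR(knob,-y), openR, openL, rearL
mod=np.array([[.157,-.12,0],[-.012,-.12,0],[-.012,.12,0],[.157,.12,0]])
idx=[[0,1,2,3],[3,0,1,2]]
k=[[282.9,212.2],[275.3,164.6]]
def f(q):
    o=[]
    for p,c,i,kk in zip(ps,cor,idx,k):
        o+=[(proj(p,stand2w(q,board(mod)))-c[i])*.5, (proj(p,stand2w(q,board([.19,0,.017])))-kk)*2]
    return np.concatenate([x.ravel() for x in o])
r=least_squares(f,[.47,.02,-.2],loss="soft_l1");q=r.x;print(q.round(4),r.fun.round(1));np.save("q.npy",q)
print("knob grip",stand2w(q,board([.19,0,.022])).round(4))
for n,X in [("steel",[.545,.0456,.0861]),("brass",[.5147,-.0901,.086])]:
    S=Ro.from_euler('z',-q[2]).apply(np.array(X)-[q[0],q[1],0]);B=Ro.from_euler('y',-.035).apply(S-[0,0,.085]);print(n,"board coords",B.round(4))
s=env.get_state();R=Ro.from_quat(np.array(s["orientation"])[[1,2,3,0]]).as_matrix();print(R.round(3))
```

```text
[ 0.4648  0.0126 -0.193 ] [-0.   1.1 -1.8  0.1  0.3 -0.6  1.   0.3 -0.2 -0.9  0.5 -0.2  0.4  0.2
 -0.5  0.1 -0.2 -0.2  0.3 -0.4]
knob grip [[ 0.6519 -0.024   0.1003]]
steel board coords [0.0723 0.0478 0.0036]
brass board coords [ 0.0686 -0.0912  0.0034]
[[-0.905  0.425  0.   ]
 [ 0.425  0.905  0.   ]
 [-0.     0.    -1.   ]]
```

Run:
```python
from h import *
q=np.load("q.npy");k=stand2w(q,board([.19,0,.022]))[0]
print(toolrel([k[0],k[1],.2]), toolrel([k[0],k[1],.084]))
```

```text
[-0.60032587 -0.31979234  0.01062994] [-0.60032044 -0.31980459  0.12662994]
```

Units first: shifts go in shares of 0.6 m and turns go in shares of pi rad. So -0.4 m is -0.6667, -0.35 m is -0.5833, -0.21 rad is -0.0668.

```bash
python3 -m creep '[{"xyz": [-0.0833,-0.045,-0.0333]},{"xyz": [-0.1667,-0.0883,-0.05],"r": [0,0,-0.0095]},{"xyz": [-0.25,-0.1333,-0.05],"r": [0,0,-0.0191]},{"xyz": [-0.3333,-0.1783,-0.05],"r": [0,0,-0.0286]},{"xyz": [-0.4167,-0.2217,-0.05],"r": [0,0,-0.0382]},{"xyz": [-0.5,-0.2667,-0.05],"r": [0,0,-0.0477]},{"xyz": [-0.5833,-0.3117,-0.05],"r": [0,0,-0.0573]},{"xyz": [-0.6667,-0.355,-0.05],"r": [0,0,-0.0668]}]' 0.05 40
python3 - <<'E'
from h import *
q=np.load("q.npy");k=stand2w(q,board([.19,0,.022]))[0]
s=env.get_state();R=Ro.from_quat(np.array(s["orientation"])[[1,2,3,0]]).as_matrix();print(np.arctan2(R[0,1],R[1,1])+q[2])
print(toolrel([k[0],k[1],.15]))
E
```

```text
clock: 2.5
tcp_pos: [0.5169, 0.1561, 0.2409]
orientation: [0.0, 0.114, 0.994, 0.0]
wrist_force: [0.7, 1.0, -0.5]
finger_gap: 0.0503
grip_force: 0.0
0.034968141206369735
[-0.17219052 -0.14497885  0.09088751]
```

Converted, -0.172 m is -0.2867, -0.035 m is -0.0583, -0.035 rad is -0.0111.

```bash
python3 -m creep '[{"xyz": [-0.075,-0.0583,0],"r": [0,0,-0.0032]},{"xyz": [-0.15,-0.1167,0],"r": [0,0,-0.0064]},{"xyz": [-0.2167,-0.1833,0.0333],"r": [0,0,-0.0095]},{"xyz": [-0.2867,-0.2417,0.0833],"r": [0,0,-0.0111]},{"xyz": [-0.2867,-0.2417,0.15],"r": [0,0,-0.0111]},{"xyz": [-0.2867,-0.2417,0.15],"r": [0,0,-0.0111]}]' 0.05 40
python3 - <<'E'
from h import *
q=np.load("q.npy");k=stand2w(q,board([.19,0,.022]))[0]
print(toolrel([k[0],k[1],.084]))
E
```

```text
clock: 3.25
tcp_pos: [0.6478, -0.0228, 0.1465]
orientation: [-0.004, 0.097, 0.995, 0.0]
wrist_force: [-0.4, 0.2, 1.4]
finger_gap: 0.0503
grip_force: 0.0
[-0.00476169 -0.00039361  0.06249041]
```

Converted, 0.066 m is 0.11, 0.062 m is 0.1033.

```bash
python3 -m creep '[{"xyz": [0,0,0.0333]},{"xyz": [0,0,0.075]},{"xyz": [0,0,0.1033]},{"xyz": [0,0,0.11]},{"xyz": [0,0,0.11]}]'
python3 - <<'E'
from h import *
q=np.load("q.npy");k=stand2w(q,board([.19,0,.022]))[0]
print(toolrel([k[0],k[1],.084]))
p=viewer.read_camera("scene")["image"][150:270,220:360]
cv2.imwrite("pics/c.png",cv2.cvtColor(cv2.resize(p,None,fx=4,fy=4),cv2.COLOR_RGB2BGR))
E
```

```text
clock: 3.88
tcp_pos: [0.6509, -0.0222, 0.0855]
orientation: [0.0, 0.097, 0.995, 0.0]
wrist_force: [-0.5, -0.3, 0.4]
finger_gap: 0.05
grip_force: 0.0
[-0.00132547 -0.00155434  0.00145117]
```

View pics/c.png

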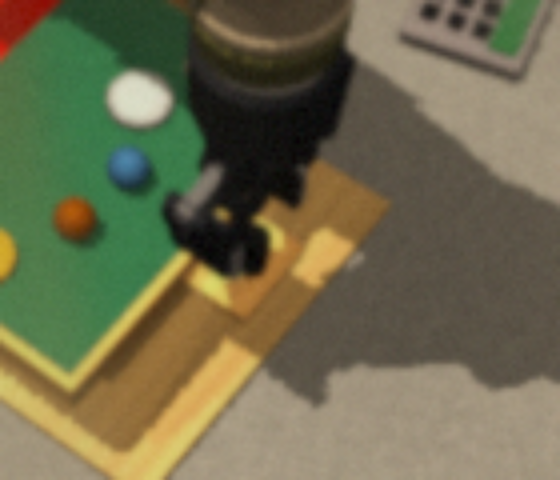

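The crop shows the gripper straddling the knob over the tongue at about (225,240), with one finger on each side along the hinge direction and the rim untouched. I'll close on it now.

Converted, 0.0015 m is 0.0025, 0.0013 m is 0.0022.

```bash
python3 -m creep '[{"xyz": [0.0022,0.0025,0.0017]},{"xyz": [0.0022,0.0025,0.0017]},{"xyz": [0.0022,0.0025,0.0017]},{"xyz": [0.0022,0.0025,0.0017]},{"xyz": [0.0022,0.0025,0.0017]},{"xyz": [0.0022,0.0025,0.0017]}]' 0.0 40
python3 - <<'E'
from h import *
q=np.load("q.npy")
s=env.get_state();R=Ro.from_quat(np.array(s["orientation"])[[1,2,3,0]])
H=stand2w(q,[0,0,.085])[0];ax=stand2w(q,[0,1,0])[0]-[q[0],q[1],0]
for t in [.05,.1,.15,.2,.22]:
    D=Ro.from_rotvec(-ax*t);P=H+D.apply(s["tcp_pos"]-H)
    print(t,R.inv().apply(P-s["tcp_pos"]).round(4),(R.inv()*D*R).as_rotvec().round(3))
E
```

```text
clock: 4.68
tcp_pos: [0.6493, -0.024, 0.0848]
orientation: [0.0, 0.098, 0.995, -0.003]
wrist_force: [-3.5, -8.2, 3.8]
finger_gap: 0.0155
grip_force: 38.9
0.05 [ 0.0002 -0.0001 -0.0094] [-0.   -0.05  0.  ]
0.1 [ 0.0009 -0.0001 -0.0188] [-0.    -0.1    0.001]
0.15 [ 0.002  -0.0002 -0.0281] [-0.    -0.15   0.001]
0.2 [ 0.0037 -0.0002 -0.0374] [-0.001 -0.2    0.001]
0.22 [ 0.0044 -0.0002 -0.0411] [-0.001 -0.22   0.001]
```

Converted, -0.0374 m is -0.0623, -0.001 m is -0.0017, -0.125 rad is -0.0398.

```bash
python3 -m creep '[{"xyz": [0,-0.0017,-0.0083],"r": [0,-0.008,0]},{"xyz": [0.0003,-0.0017,-0.0157],"r": [0,-0.0159,0]},{"xyz": [0.0008,-0.0017,-0.0233],"r": [0,-0.0239,0]},{"xyz": [0.0015,-0.0017,-0.0313],"r": [0,-0.0318,0]},{"xyz": [0.0023,-0.0017,-0.0392],"r": [0,-0.0398,0]},{"xyz": [0.0033,-0.0017,-0.0468],"r": [0,-0.0477,0]},{"xyz": [0.0047,-0.0017,-0.0547],"r": [0,-0.0557,0]},{"xyz": [0.0062,-0.0017,-0.0623],"r": [0,-0.0637,0]}]'; python3 -m creep '[{},{},{},{},{},{},{},{}]'
python3 - <<'E'
from h import *
p=viewer.read_camera("scene");q=p["image"][90:290,110:330]
cv2.imwrite("pics/d.png",cv2.cvtColor(cv2.resize(q,None,fx=3,fy=3),cv2.COLOR_RGB2BGR))
E
```

```text
clock: 5.68
tcp_pos: [0.6459, -0.0234, 0.1213]
orientation: [0.1, 0.097, 0.99, -0.012]
wrist_force: [1.1, -6.1, -2.8]
finger_gap: 0.0153
grip_force: 39.2
clock: 6.68
tcp_pos: [0.6459, -0.0234, 0.1212]
orientation: [0.1, 0.097, 0.99, -0.012]
wrist_force: [2.0, -7.0, -2.7]
finger_gap: 0.0153
grip_force: 39.2
```

View pics/d.png

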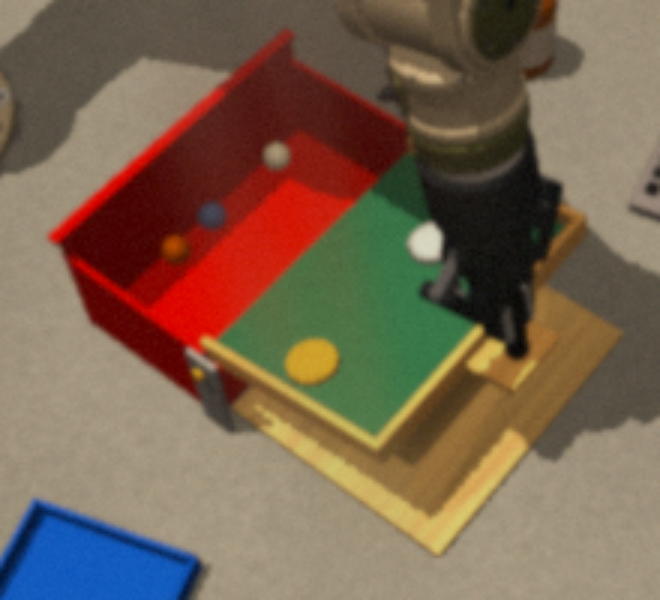

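All three marbles lie in the bin at (277,155), (212,215) and (175,248). Both medals are still on the board at (427,242) and (312,360). I'll lower it along the same arc.

Converted, 0.034 m is 0.0567, 0.0094 m is 0.0157, 0.05 rad is 0.0159.

```bash
python3 -m creep '[{"xyz": [0,0,0.0078],"r": [0,0.008,0]},{"xyz": [0.0003,0,0.0157],"r": [0,0.0159,0]},{"xyz": [0.0008,0,0.0233],"r": [0,0.0239,0]},{"xyz": [0.0015,0,0.0313],"r": [0,0.0318,0]},{"xyz": [0.0023,0,0.0392],"r": [0,0.0398,0]},{"xyz": [0.0033,0,0.0468],"r": [0,0.0477,0]},{"xyz": [0.0043,0,0.0517],"r": [0,0.0525,0]},{"xyz": [0.005,0,0.0567],"r": [0,0.0573,0]}]'; python3 -m creep '[{"xyz": [0.0005,0,0.0017],"r": [0,0.0019,0]},{"xyz": [0.0008,0,0.0033],"r": [0,0.0038,0]},{"xyz": [0.0012,0,0.0047],"r": [0,0.0057,0]},{"xyz": [0.0012,0,0.0057],"r": [0,0.0064,0]},{"xyz": [0.0012,0,0.0057],"r": [0,0.0064,0]},{"xyz": [0.0012,0,0.0057],"r": [0,0.0064,0]}]'
```

```text
clock: 7.72
tcp_pos: [0.6494, -0.0241, 0.0868]
orientation: [0.01, 0.098, 0.995, -0.003]
wrist_force: [-0.8, -5.6, -3.5]
finger_gap: 0.0151
grip_force: 39.2
clock: 8.48
tcp_pos: [0.6493, -0.0241, 0.0848]
orientation: [0.001, 0.098, 0.995, -0.002]
wrist_force: [-0.5, -5.9, 3.3]
finger_gap: 0.015
grip_force: 39.8
```

Converted, -0.12 m is -0.2, -0.05 m is -0.0833.

```bash
python3 -m creep '[{},{},{},{},{"xyz": [0,0,-0.0333]},{"xyz": [0,0,-0.0833]},{"xyz": [-0.0167,0,-0.15]},{"xyz": [-0.0167,0.1,-0.2]}]' 0.05
python3 - <<'E'
from h import *
ps=[viewer.read_camera(n) for n in ["scene","top"]]
cv2.imwrite("pics/e.png",cv2.cvtColor(np.vstack([cv2.resize(p["image"][100:300,110:350],None,fx=1.5,fy=1.5) for p in ps]),cv2.COLOR_RGB2BGR))
E
```

```text
clock: 9.48
tcp_pos: [0.6707, 0.0284, 0.2036]
orientation: [0.001, 0.1, 0.995, -0.0]
wrist_force: [0.8, -0.6, 0.7]
finger_gap: 0.0502
grip_force: 0.0
```

View pics/e.png

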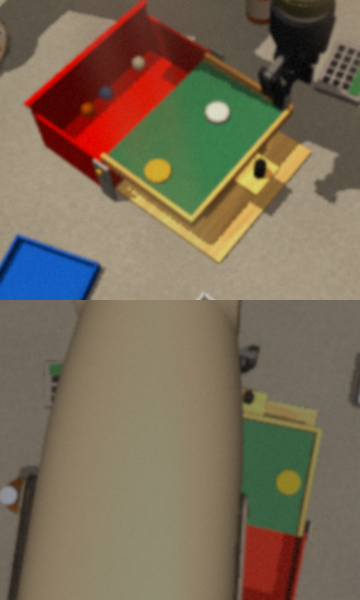

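The board is back on its stand and the knob is free at (260,168). The medals are at (217,112) and (157,170) in the scene half, and all three marbles are in the bin. Next I'll work out the medal grasps.

```bash
cat >> h.py <<'E'
def goal(P,yaw,lean=0.,flip=1):
    # tool y along direction yaw (world), z down, leaned by lean about board hinge
    y=np.array([np.cos(yaw),np.sin(yaw),0]);z=np.array([0,0,-1.]);x=np.cross(y,z)
    T=Ro.from_matrix(np.c_[x,y,z])
    q=np.load("q.npy");T=Ro.from_rotvec(lean*np.array([-np.sin(q[2]),np.cos(q[2]),0]))*T
    s=env.get_state();R=Ro.from_quat(np.array(s["orientation"])[[1,2,3,0]])
    return R.inv().apply(np.array(P)-s["tcp_pos"]).round(4),(R.inv()*T).as_rotvec().round(3)
E
python3 - <<'E'
from h import *
ps=[viewer.read_camera(n) for n in ["scene","top"]];q=np.load("q.npy")
yel=lambda r,g,b:(r>150)&(g>100)&(b<70)
wht=lambda r,g,b:(np.minimum(r,g)>140)&(b>130)
a,_=blob(ps[0],(255,174),wht,10);print("steel",a,onplane(ps[0],a,.0870))
print("earlier check",onplane(ps[0],(254.3,173.9),.0870))
b,_=blob(ps[0],(215,213),yel,10);c,_=blob(ps[1],(302,222),yel,10);print("brass",tri(ps,[b,c]).x)
print(env.get_state()["joint_pos"].round(3))
S=onplane(ps[0],a,.087)
S[2]=.087+.03
print(goal(S,q[2],.035),goal(S,q[2]+np.pi,.035))
E
```

```text
steel [254.45398773 173.91411043] [0.54579364 0.04529812 0.087     ]
earlier check [0.54544969 0.04517284 0.087     ]Traceback (most recent call last):
  File "<stdin>", line 7, in <module>
  File "h.py", line 16, in blob
    k=1+np.argmax(s[1:,4]);return c[k],s[k]
        ~~~~~~~~~^^^^^^^^^
    return _wrapfunc(a, 'argmax', axis=axis, out=out, **kwds)
    return bound(*args, **kwds)
ValueError: attempt to get argmax of an empty sequence
```

Run:
```python
from h import *
p=viewer.read_camera("scene");q=np.load("q.npy")
yel=lambda r,g,b:(r>150)&(g>100)&(b<70)
b,_=blob(p,(215,213),yel,12);print("brass",b,onplane(p,b,.0875))
print(env.get_state()["joint_pos"].round(3))
S=[.5455,.0453,.117]
print(goal(S,q[2],.035),goal(S,q[2]+np.pi,.035))
```

```text
brass [214.46759259 213.27777778] [ 0.51543901 -0.09112444  0.0875    ]
[-0.072  0.509  0.318  1.38  -0.     0.12 ]
(array([ 0.124 , -0.0103,  0.0842]), array([0.027, 0.027, 1.571])) (array([ 0.124 , -0.0103,  0.0842]), array([-0.027,  0.027, -1.57 ]))
```

Converted, 0.124 m is 0.2067, 0.05 m is 0.0833, 1.44 rad is 0.4584.

```bash
python3 -m creep '[{"xyz": [0.025,0,0],"r": [0.001,0.001,0.0573]},{"xyz": [0.05,-0.0033,0],"r": [0.0019,0.0019,0.1146]},{"xyz": [0.0833,-0.0067,0],"r": [0.0029,0.0029,0.1719]},{"xyz": [0.1167,-0.01,0.0167],"r": [0.0038,0.0038,0.2292]},{"xyz": [0.15,-0.0133,0.0333],"r": [0.0048,0.0048,0.2865]},{"xyz": [0.1833,-0.0167,0.05],"r": [0.0057,0.0057,0.3438]},{"xyz": [0.2067,-0.0172,0.0667],"r": [0.007,0.007,0.4011]},{"xyz": [0.2067,-0.0172,0.0833],"r": [0.008,0.008,0.4584]}]' 0.054
python3 - <<'E'
from h import *
q=np.load("q.npy")
print(goal([.5455,.0453,.117],q[2],.035))
E
```

```text
clock: 10.72
tcp_pos: [0.5436, 0.0443, 0.1503]
orientation: [-0.014, 0.731, 0.682, -0.011]
wrist_force: [0.6, -0.3, -0.5]
finger_gap: 0.0537
grip_force: 0.0
(array([0.001 , 0.003 , 0.0332]), array([-0.   ,  0.002,  0.123]))
```

Converted, 0.034 m is 0.0567, 0.024 m is 0.04, 0.13 rad is 0.0414.

```bash
python3 -m creep '[{"xyz": [0,0,0.02],"r": [0,0.0006,0.0382]},{"xyz": [0,0,0.04],"r": [0,0.0006,0.0407]},{"xyz": [0,0,0.0567],"r": [0,0.0006,0.0414]},{"xyz": [0,0,0.0567],"r": [0,0.0006,0.0414]},{"xyz": [0,0,0.0567],"r": [0,0.0006,0.0414]}]'
python3 - <<'E'
from h import *
q=np.load("q.npy")
print(goal([.5455,.0453,.085],q[2],.035))
p=viewer.read_camera("scene")["image"][140:260,190:330]
cv2.imwrite("pics/f.png",cv2.cvtColor(cv2.resize(p,None,fx=4,fy=4),cv2.COLOR_RGB2BGR))
E
```

```text
clock: 11.35
tcp_pos: [0.5449, 0.0452, 0.1178]
orientation: [-0.012, 0.772, 0.636, -0.01]
wrist_force: [-1.0, -0.5, 0.2]
finger_gap: 0.0538
grip_force: 0.0
(array([0.0002, 0.0016, 0.0328]), array([0.003, 0.   , 0.   ]))
```

View pics/f.png

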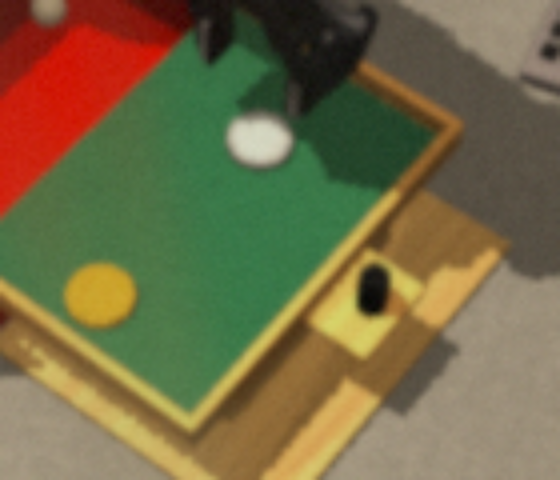

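The fingertips at (210,50) and (300,105) are above the steel medal at (260,140), one on each side along the board's x. I'll descend.

Converted, 0.033 m is 0.055, 0.031 m is 0.0517, 0.003 rad is 0.001.

```bash
python3 -m creep '[{"xyz": [0,0.0017,0.02],"r": [0.001,0,0]},{"xyz": [0,0.0027,0.04],"r": [0.001,0,0]},{"xyz": [0,0.0027,0.0517],"r": [0.001,0,0]},{"xyz": [0,0.0027,0.055],"r": [0.001,0,0]},{"xyz": [0,0.0027,0.055],"r": [0.001,0,0]}]'; python3 -m creep '[{"xyz": [0,0,0.0017]},{"xyz": [0,0,0.0033]},{"xyz": [0,0,0.0033]}]'
```

```text
clock: 12.02
tcp_pos: [0.5451, 0.0452, 0.0845]
orientation: [-0.014, 0.772, 0.636, -0.011]
wrist_force: [0.3, 0.4, 0.5]
finger_gap: 0.0543
grip_force: 0.0
clock: 12.4
tcp_pos: [0.5452, 0.0451, 0.0827]
orientation: [-0.014, 0.772, 0.636, -0.011]
wrist_force: [0.4, -0.1, 0.7]
finger_gap: 0.0538
grip_force: 0.0
```

Converted, 0.0012 m is 0.002.

```bash
for i in 1 2; do python3 -m creep '[{"xyz": [0,0,0.002]},{"xyz": [0,0,0.002]}]' | egrep 'tcp|wrist'; done
```

```text
tcp_pos: [0.545, 0.0452, 0.0813]
wrist_force: [0.1, -0.2, -0.8]
tcp_pos: [0.545, 0.0452, 0.0801]
wrist_force: [0.4, -0.1, 0.1]
```

```bash
python3 -m creep '[{},{},{},{}]' 0.03 30
```

```text
clock: 13.4
tcp_pos: [0.5451, 0.0452, 0.0802]
orientation: [-0.014, 0.772, 0.636, -0.011]
wrist_force: [0.5, -0.3, 0.5]
finger_gap: 0.03
grip_force: 0.0
```

Run:
```python
from h import *
p=viewer.read_camera("scene")["image"][130:250,190:330]
cv2.imwrite("pics/g.png",cv2.cvtColor(cv2.resize(p,None,fx=5,fy=5,interpolation=cv2.INTER_CUBIC),cv2.COLOR_RGB2BGR))
```

```text
(no output)
```

View pics/g.png

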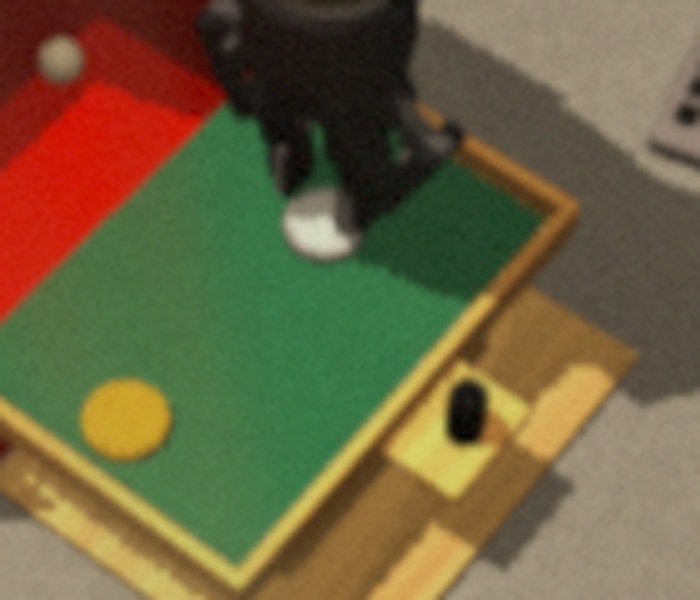

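The fingertips at (290,185) and (365,215) are just above the medal at (322,222), so they passed over its top face. I'll reopen and go lower until the tips feel the board.

Converted, 0.003 m is 0.005, 0.002 m is 0.0033.

```bash
python3 -m creep '[{},{},{},{"xyz": [0,0,0.0033]},{"xyz": [0,0,0.005]},{"xyz": [0,0,0.005]}]' 0.05; python3 -m creep '[{"xyz": [0,0,0.0025]},{"xyz": [0,0,0.0025]}]';python3 -m creep '[{"xyz": [0,0,0.0025]},{"xyz": [0,0,0.0025]}]'
```

```text
clock: 14.2
tcp_pos: [0.5448, 0.0452, 0.077]
orientation: [-0.014, 0.772, 0.636, -0.011]
wrist_force: [-0.1, 0.1, 0.2]
finger_gap: 0.05
grip_force: 0.0
clock: 14.45
tcp_pos: [0.5448, 0.0452, 0.0756]
orientation: [-0.014, 0.772, 0.636, -0.011]
wrist_force: [0.0, -0.4, -0.2]
finger_gap: 0.0499
grip_force: 0.0
clock: 14.7
tcp_pos: [0.5447, 0.0452, 0.0741]
orientation: [-0.014, 0.772, 0.636, -0.011]
wrist_force: [0.4, 0.3, 0.3]
finger_gap: 0.05
grip_force: 0.0
```

Converted, 0.001 m is 0.0017.

```bash
python3 -m creep '[{"xyz": [0,0,0.0017]},{"xyz": [0,0,0.0017]}]';python3 -m creep '[{"xyz": [0,0,0.0017]},{"xyz": [0,0,0.0017]}]'
```

```text
clock: 14.95
tcp_pos: [0.5448, 0.0452, 0.0732]
orientation: [-0.014, 0.772, 0.636, -0.011]
wrist_force: [-0.1, 0.9, 0.8]
finger_gap: 0.0503
grip_force: 0.0
clock: 15.2
tcp_pos: [0.5447, 0.0453, 0.0721]
orientation: [-0.014, 0.772, 0.636, -0.011]
wrist_force: [0.6, -0.2, 0.1]
finger_gap: 0.0498
grip_force: 0.0
```

Converted, 0.001 m is 0.0017.

```bash
python3 -m creep '[{"xyz": [0,0,0.0017]},{"xyz": [0,0,0.0017]}]';python3 -m creep '[{},{},{}]' 0.036 25
```

```text
clock: 15.45
tcp_pos: [0.5447, 0.0452, 0.0711]
orientation: [-0.014, 0.772, 0.636, -0.011]
wrist_force: [-0.1, 0.2, -1.0]
finger_gap: 0.0503
grip_force: 0.0
clock: 15.82
tcp_pos: [0.5448, 0.0453, 0.0712]
orientation: [-0.014, 0.772, 0.636, -0.011]
wrist_force: [-0.5, -0.4, 0.1]
finger_gap: 0.0361
grip_force: 0.0
```

Run:
```python
from h import *
P=viewer.read_camera("scene");im=P["image"].copy()
s=env.get_state();R=Ro.from_quat(np.array(s["orientation"])[[1,2,3,0]])
p=cv2.resize(im[130:250,190:330],None,fx=5,fy=5,interpolation=cv2.INTER_CUBIC)
for d,c in [([0,0,0],(255,0,0)),([0,.018,0],(255,0,255)),([0,-.018,0],(0,255,255)),([0,0,-.013],(255,255,255))]:
    u=(proj(P,s["tcp_pos"]+R.apply(d))[0]-[190,130]+.5)*5;cv2.drawMarker(p,tuple(int(x) for x in u),c,cv2.MARKER_CROSS,12,1);print(d,u.round())
wht=lambda r,g,b:(np.minimum(r,g)>140)&(b>130)
a,st=blob(P,(254,174),wht,10);print(a,st)
cv2.imwrite("pics/i.png",cv2.cvtColor(p,cv2.COLOR_RGB2BGR))
```

```text
[0, 0, 0] [323. 241.]
[0, 0.018, 0] [353. 260.]
[0, -0.018, 0] [294. 221.]
[0, 0, -0.013] [324. 225.]
[252.28947368 175.86842105] [247 172  11   9  76]
```

View pics/i.png

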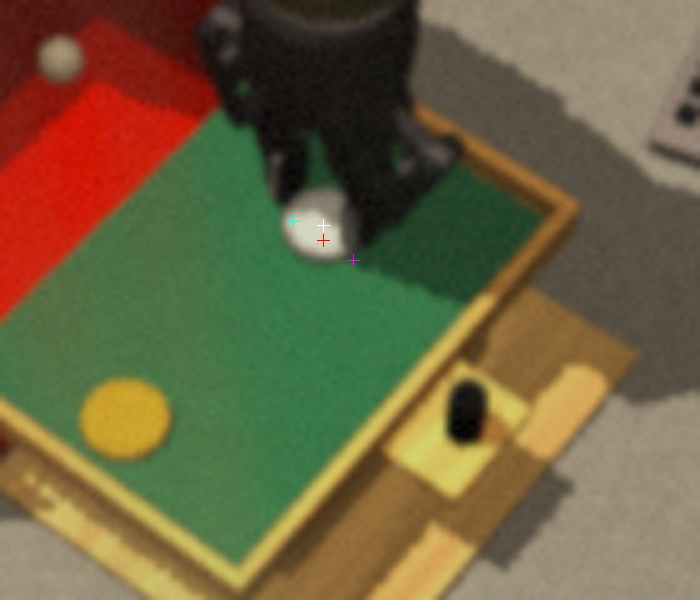

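The real tips at (285,200) and (360,240) sit about 14 mm above the nominal TCP end, roughly level with the medal's top. I need to reopen and go lower still.

Converted, 0.002 m is 0.0033.

```bash
python3 -m creep '[{},{},{},{"xyz": [0,0,0.0033]},{"xyz": [0,0,0.0033]}]' 0.05; python3 -m creep '[{"xyz": [0,0,0.0017]},{"xyz": [0,0,0.0017]}]'; python3 -m creep '[{"xyz": [0,0,0.0017]},{"xyz": [0,0,0.0017]}]'; python3 -m creep '[{"xyz": [0,0,0.0017]},{"xyz": [0,0,0.0017]}]'
```

```text
clock: 16.5
tcp_pos: [0.5445, 0.0453, 0.069]
orientation: [-0.014, 0.772, 0.636, -0.011]
wrist_force: [-0.2, 0.0, 0.1]
finger_gap: 0.0503
grip_force: 0.0
clock: 16.75
tcp_pos: [0.5446, 0.0452, 0.0681]
orientation: [-0.014, 0.772, 0.636, -0.011]
wrist_force: [0.7, 0.9, 0.8]
finger_gap: 0.05
grip_force: 0.0
clock: 17.0
tcp_pos: [0.5446, 0.0453, 0.0671]
orientation: [-0.014, 0.772, 0.636, -0.011]
wrist_force: [0.9, 0.6, 0.6]
finger_gap: 0.0498
grip_force: 0.0
clock: 17.25
tcp_pos: [0.5445, 0.0453, 0.0661]
orientation: [-0.014, 0.772, 0.636, -0.011]
wrist_force: [0.1, 0.2, 0.1]
finger_gap: 0.0499
grip_force: 0.0
```

```bash
python3 -m creep '[{},{},{}]' 0.036 25
```

```text
clock: 17.62
tcp_pos: [0.5453, 0.0452, 0.0667]
orientation: [-0.013, 0.772, 0.636, -0.011]
wrist_force: [1.1, -0.4, 3.6]
finger_gap: 0.036
grip_force: 1.7
```

```bash
python3 -m creep '[{"xyz": [0,0,-0.0008]},{"xyz": [0,0,-0.0008]}]' 0.03 25;  python3 - <<'E'
from h import *
P=viewer.read_camera("scene");im=P["image"].copy()
p=cv2.resize(im[150:200,220:290],None,fx=8,fy=8,interpolation=cv2.INTER_CUBIC)
cv2.imwrite("pics/j.png",cv2.cvtColor(p,cv2.COLOR_RGB2BGR))
E
```

```text
clock: 17.88
tcp_pos: [0.545, 0.0453, 0.0673]
orientation: [-0.013, 0.772, 0.636, -0.011]
wrist_force: [-0.0, 0.1, 5.3]
finger_gap: 0.0301
grip_force: 3.0
```

View pics/j.png

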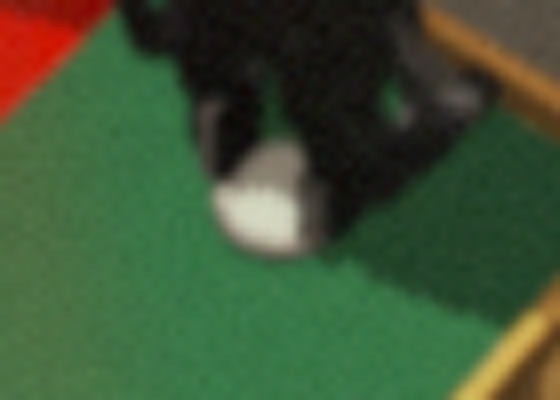

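The tips at (215,150) and (330,220) are pressing lightly on the medal's top. That fixes the tip height at about 20 mm above the nominal TCP for this opening, so I'll reopen and go 4.5 mm lower.

Converted, 0.0045 m is 0.0075, -0.003 m is -0.005.

```bash
python3 -m creep '[{"xyz": [0,0,-0.005]},{"xyz": [0,0,-0.005]},{"xyz": [0,0,-0.005]},{},{"xyz": [0,0,0.0033]},{"xyz": [0,0,0.0075]},{"xyz": [0,0,0.0075]}]' 0.052;  python3 -m creep '[{},{},{},{}]' 0.03 30
```

```text
clock: 18.8
tcp_pos: [0.5442, 0.0453, 0.0619]
orientation: [-0.014, 0.772, 0.636, -0.011]
wrist_force: [-0.1, 0.1, 0.2]
finger_gap: 0.0521
grip_force: 0.0
clock: 19.3
tcp_pos: [0.5445, 0.0453, 0.0625]
orientation: [-0.014, 0.772, 0.636, -0.011]
wrist_force: [-1.2, 1.5, 2.8]
finger_gap: 0.0377
grip_force: 30.1
```

The steel medal is gripped, with the gap stopped at 37.7 mm and 30 N on the pads. Now I'll lift it.

Converted, -0.1 m is -0.1667, -0.09 m is -0.15.

```bash
python3 -m creep '[{"xyz": [0,0,-0.0167]},{"xyz": [0,0,-0.05]},{"xyz": [0,0,-0.1]},{"xyz": [0,0,-0.15]},{"xyz": [0,0,-0.1667]},{"xyz": [0,0,-0.1667]}]'
python3 - <<'E'
from h import *
c=np.array([.4335,-.329]);y=np.array([-np.sin(.13),np.cos(.13)])
for s in (-.036,.036):
    print(c+y*s,goal([*(c+y*s),.15],.13),goal([*(c+y*s),.05],.13))
print(env.get_state()["joint_pos"].round(2))
E
```

```text
clock: 20.05
tcp_pos: [0.5483, 0.0446, 0.1625]
orientation: [-0.013, 0.772, 0.636, -0.011]
wrist_force: [-0.4, 0.4, -1.3]
finger_gap: 0.0378
grip_force: 30.2
[ 0.43816683 -0.36469623] (array([-0.4229, -0.0291,  0.0134]), array([-0.034, -0.006, -0.323])) (array([-0.4229, -0.0257,  0.1133]), array([-0.034, -0.006, -0.323]))
[ 0.42883317 -0.29330377] (array([-0.3546, -0.0519,  0.0142]), array([-0.034, -0.006, -0.323])) (array([-0.3546, -0.0485,  0.1141]), array([-0.034, -0.006, -0.323]))
[-0.07  0.31 -0.07  1.22  0.    1.7 ]
```

Converted, -0.38 m is -0.6333, -0.18 m is -0.3, -0.02 rad is -0.0064.

```bash
python3 -m creep '[{"xyz": [-0.05,-0.0033,0],"r": [-0.0013,-0.0003,-0.0127]},{"xyz": [-0.1333,-0.0083,0],"r": [-0.0025,-0.0003,-0.0255]},{"xyz": [-0.2167,-0.015,0],"r": [-0.0038,-0.0006,-0.0382]},{"xyz": [-0.3,-0.02,0],"r": [-0.0051,-0.001,-0.0509]},{"xyz": [-0.3833,-0.0267,0],"r": [-0.0064,-0.0013,-0.0637]},{"xyz": [-0.4667,-0.0317,0],"r": [-0.0076,-0.0013,-0.0764]},{"xyz": [-0.55,-0.0383,0],"r": [-0.0089,-0.0016,-0.0891]},{"xyz": [-0.6333,-0.0433,0.0167],"r": [-0.0108,-0.0019,-0.1028]}]'
python3 - <<'E'
from h import *
print(goal([.4382,-.3647,.05],.13))
E
```

```text
clock: 21.05
tcp_pos: [0.4483, -0.3245, 0.152]
orientation: [-0.001, 0.659, 0.752, -0.0]
wrist_force: [1.2, -0.9, -0.1]
finger_gap: 0.0378
grip_force: 30.2
(array([-0.0386, -0.0151,  0.102 ]), array([-0.001, -0.001,  0.001]))
```

Converted, 0.13 m is 0.2167, 0.12 m is 0.2.

```bash
python3 -m creep '[{"xyz": [-0.0333,-0.0117,0.0333]},{"xyz": [-0.065,-0.0217,0.0833]},{"xyz": [-0.065,-0.025,0.1333]},{"xyz": [-0.065,-0.025,0.1667]},{"xyz": [-0.065,-0.025,0.2]},{"xyz": [-0.065,-0.025,0.2167]},{"xyz": [-0.065,-0.025,0.2167]},{"xyz": [-0.065,-0.025,0.2167]}]'
python3 - <<'E'
from h import *
print(goal([.4382,-.3647,-.015],.13))
E
```

```text
clock: 22.05
tcp_pos: [0.4395, -0.3641, 0.0236]
orientation: [0.0, 0.66, 0.752, -0.0]
wrist_force: [0.1, -0.8, -0.7]
finger_gap: 0.0378
grip_force: 30.2
(array([-0.0004, -0.0013,  0.0386]), array([-0.001,  0.001, -0.   ]))
```

Units first: shifts go in shares of 0.6 m and turns go in shares of pi rad. So 0.034 m is 0.0567, 0.033 m is 0.055.

```bash
python3 -m creep '[{"xyz": [0,-0.0017,0.0167]},{"xyz": [0,-0.0017,0.0333]},{"xyz": [0,-0.0017,0.0467]},{"xyz": [0,-0.0017,0.055]},{"xyz": [0,-0.0017,0.0567]},{"xyz": [0,-0.0017,0.0567]}]'; python3 -m creep '[{"xyz": [0,0,0.0017]},{"xyz": [0,0,0.0025]},{"xyz": [0,0,0.0025]}]'
```

```text
clock: 22.8
tcp_pos: [0.4382, -0.3641, -0.0108]
orientation: [-0.0, 0.66, 0.752, -0.0]
wrist_force: [-0.5, -0.5, -0.1]
finger_gap: 0.0377
grip_force: 30.2
clock: 23.18
tcp_pos: [0.4382, -0.3641, -0.0123]
orientation: [-0.0, 0.66, 0.752, -0.0]
wrist_force: [-1.0, 0.4, 0.6]
finger_gap: 0.0377
grip_force: 30.2
```

Converted, 0.001 m is 0.0017.

```bash
python3 -m creep '[{"xyz": [0,0,0.0017]},{"xyz": [0,0,0.0017]}]'
```

```text
clock: 23.42
tcp_pos: [0.4381, -0.364, -0.0135]
orientation: [-0.0, 0.66, 0.752, -0.0]
wrist_force: [-0.1, 0.4, -0.7]
finger_gap: 0.0374
grip_force: 30.2
```

Converted, 0.001 m is 0.0017.

```bash
python3 -m creep '[{"xyz": [0,0,0.0017]},{"xyz": [0,0,0.0017]}]' | egrep 'tcp|wrist'; python3 -m creep '[{"xyz": [0,0,0.0017]},{"xyz": [0,0,0.0017]}]' | egrep 'tcp|wrist'
```

```text
tcp_pos: [0.4381, -0.3639, -0.0145]
wrist_force: [0.1, -0.0, -0.8]
tcp_pos: [0.4382, -0.3641, -0.015]
wrist_force: [-1.6, 1.1, 3.1]
```

Converted, 0.0008 m is 0.0013.

```bash
python3 -m creep '[{"xyz": [0,0,0.0013]},{"xyz": [0,0,0.0013]}]' | egrep 'tcp|wrist'
```

```text
tcp_pos: [0.4382, -0.3641, -0.0151]
wrist_force: [-2.2, 3.2, 9.2]
```

Contact comes at −0.015 m, as predicted. I'll ease off and release.

Converted, -0.001 m is -0.0017.

```bash
python3 -m creep '[{"xyz": [0,0,-0.0017]},{"xyz": [0,0,-0.0017]}]'; python3 -m creep '[{},{},{},{"xyz": [0,0,-0.0083]},{"xyz": [0,0,-0.05]},{"xyz": [0,0,-0.1167]},{"xyz": [0,0,-0.2]},{"xyz": [0,0,-0.275]}]' 0.054
python3 - <<'E'
from h import *
q=np.load("q.npy")
print(goal([.515,-.0905,.15],q[2],.035))
E
```

```text
clock: 24.42
tcp_pos: [0.4383, -0.3642, -0.0149]
orientation: [-0.0, 0.66, 0.752, -0.0]
wrist_force: [-1.4, 0.9, 3.4]
finger_gap: 0.0376
grip_force: 30.6
clock: 25.42
tcp_pos: [0.4383, -0.364, 0.1519]
orientation: [0.0, 0.66, 0.751, -0.001]
wrist_force: [0.2, 0.2, -0.4]
finger_gap: 0.0538
grip_force: 0.0
(array([0.2613, 0.1114, 0.0016]), array([0.034, 0.007, 0.323]))
```

Converted, 0.2613 m is 0.4355, 0.22 m is 0.3667, 0.323 rad is 0.1028.

```bash
python3 -m creep '[{"xyz": [0.0667,0.0283,0],"r": [0.0013,0,0.0159]},{"xyz": [0.1417,0.0583,0],"r": [0.0029,0.0006,0.0318]},{"xyz": [0.2167,0.0917,0],"r": [0.0045,0.001,0.0477]},{"xyz": [0.2917,0.125,0],"r": [0.0064,0.0013,0.0637]},{"xyz": [0.3667,0.1567,0],"r": [0.0083,0.0019,0.0828]},{"xyz": [0.4355,0.1857,0],"r": [0.0108,0.0022,0.1028]},{"xyz": [0.4355,0.1857,0.0333],"r": [0.0108,0.0022,0.1028]},{"xyz": [0.4355,0.1857,0.05],"r": [0.0108,0.0022,0.1028]}]'
python3 - <<'E'
from h import *
q=np.load("q.npy")
ps=[viewer.read_camera(n) for n in ["scene","top"]]
yel=lambda r,g,b:(r>110)&(g>70)&(b<60)&(r<g*1.7)
wht=lambda r,g,b:(np.minimum(r,g)>120)&(b>110)
for p,uv in zip(ps,[(215,213),(302,222)]):
    try:
        b,s=blob(p,uv,yel,10);print(b,s,onplane(p,b,.0875))
    except Exception as e: print(e)
for l in ["medal1"]:
    print([(round(float(d["confidence"]),2),np.round(d["box"]).tolist(),onplane(ps[0],np.argwhere(d["region"]).mean(0)[::-1],.011).round(3)) for d in nets.outline_of(l,ps[0])[:4]])
print(goal([.515,-.0906,.11],q[2],.035))
E
```

```text
clock: 26.42
tcp_pos: [0.5146, -0.0897, 0.1191]
orientation: [-0.014, 0.771, 0.636, -0.011]
wrist_force: [0.0, 0.8, 0.3]
finger_gap: 0.0541
grip_force: 0.0
[214.23451327 213.66814159] [206 206  18  16 226] [ 0.51547842 -0.0922388   0.0875    ]
attempt to get argmax of an empty sequence
[(0.73, [204.0, 204.0, 223.0, 225.0], array([ 0.486, -0.057,  0.011])), (0.66, [118.0, 308.0, 134.0, 328.0], array([ 0.44 , -0.365,  0.011]))]
(array([0.0003, 0.001 , 0.0093]), array([-0.002, -0.001, -0.001]))
```

Converted, 0.041 m is 0.0683, 0.036 m is 0.06, -0.002 rad is -0.0006.

```bash
python3 -m creep '[{"xyz": [0,0.0017,0.02],"r": [-0.0006,0,0]},{"xyz": [0,0.0033,0.0417],"r": [-0.0006,0,0]},{"xyz": [0,0.0033,0.06],"r": [-0.0006,0,0]},{"xyz": [0,0.0033,0.0683],"r": [-0.0006,0,0]},{"xyz": [0,0.0033,0.0683],"r": [-0.0006,0,0]}]'
python3 - <<'E'
from h import *
q=np.load("q.npy")
print(goal([.515,-.091,.0622],q[2],.035))
E
```

```text
clock: 27.2
tcp_pos: [0.5151, -0.0904, 0.0781]
orientation: [-0.014, 0.772, 0.636, -0.011]
wrist_force: [-0.4, 0.1, 0.3]
finger_gap: 0.0538
grip_force: 0.0
(array([-0.0006,  0.0006,  0.0159]), array([ 0.   , -0.001, -0.   ]))
```

Converted, 0.0158 m is 0.0263, 0.014 m is 0.0233.

```bash
python3 -m creep '[{"xyz": [-0.001,0.001,0.0083]},{"xyz": [-0.001,0.001,0.0167]},{"xyz": [-0.001,0.001,0.0233]},{"xyz": [-0.001,0.001,0.0263]},{"xyz": [-0.001,0.001,0.0263]}]'; python3 -m creep '[{},{},{},{}]' 0.03 30
```

```text
clock: 27.82
tcp_pos: [0.5153, -0.0911, 0.0627]
orientation: [-0.013, 0.772, 0.636, -0.01]
wrist_force: [0.1, -0.9, -0.1]
finger_gap: 0.0539
grip_force: 0.0
clock: 28.32
tcp_pos: [0.5155, -0.0912, 0.0632]
orientation: [-0.013, 0.772, 0.636, -0.01]
wrist_force: [-1.6, 0.1, 5.8]
finger_gap: 0.0373
grip_force: 30.0
```

Brass is gripped. I'll lift it and carry it over.

Converted, -0.1 m is -0.1667, -0.09 m is -0.15.

```bash
python3 -m creep '[{"xyz": [0,0,-0.0167]},{"xyz": [0,0,-0.05]},{"xyz": [0,0,-0.1]},{"xyz": [0,0,-0.15]},{"xyz": [0,0,-0.1667]},{"xyz": [0,0,-0.1667]}]'
python3 - <<'E'
from h import *
print(goal([.4288,-.2933,.15],.13))
E
```

```text
clock: 29.08
tcp_pos: [0.519, -0.092, 0.1629]
orientation: [-0.013, 0.772, 0.636, -0.01]
wrist_force: [0.5, -0.2, -0.2]
finger_gap: 0.0376
grip_force: 30.2
(array([-0.2149, -0.0495,  0.0144]), array([-0.032, -0.006, -0.323]))
```

Converted, -0.2149 m is -0.3582, -0.2 m is -0.3333, -0.323 rad is -0.1028.

```bash
python3 -m creep '[{"xyz": [-0.05,-0.0117,0],"r": [-0.0016,-0.0003,-0.0159]},{"xyz": [-0.125,-0.0283,0],"r": [-0.0032,-0.0006,-0.035]},{"xyz": [-0.2,-0.0467,0],"r": [-0.0054,-0.001,-0.0541]},{"xyz": [-0.275,-0.0633,0],"r": [-0.0076,-0.0013,-0.0764]},{"xyz": [-0.3333,-0.0767,0.0167],"r": [-0.0102,-0.0019,-0.1028]},{"xyz": [-0.3582,-0.0825,0.05],"r": [-0.0102,-0.0019,-0.1028]},{"xyz": [-0.3582,-0.0825,0.1],"r": [-0.0102,-0.0019,-0.1028]},{"xyz": [-0.3582,-0.0825,0.1],"r": [-0.0102,-0.0019,-0.1028]}]'
python3 - <<'E'
from h import *
print(goal([.4288,-.2933,-.012],.13))
E
```

```text
clock: 30.08
tcp_pos: [0.4242, -0.2909, 0.1008]
orientation: [-0.004, 0.66, 0.751, -0.0]
wrist_force: [-0.6, 0.4, 0.4]
finger_gap: 0.0377
grip_force: 30.3
(array([-0.0037,  0.0049,  0.1127]), array([-0.006, -0.006, -0.001]))
```

Converted, 0.075 m is 0.125, 0.065 m is 0.1083.

```bash
python3 -m creep '[{},{"xyz": [0,0,0.0333]},{"xyz": [0,0,0.075]},{"xyz": [0,0,0.1083]},{"xyz": [0,0,0.125]},{"xyz": [0,0,0.125]},{"xyz": [0,0,0.125]}]'
python3 - <<'E'
from h import *
print(goal([.4288,-.2933,-.012],.13))
E
```

```text
clock: 30.95
tcp_pos: [0.4276, -0.2933, 0.0303]
orientation: [0.0, 0.66, 0.752, -0.0]
wrist_force: [-0.6, -1.2, 0.0]
finger_gap: 0.0374
grip_force: 30.3
(array([-0.0001,  0.0012,  0.0423]), array([0.   , 0.001, 0.   ]))
```

Converted, 0.0415 m is 0.0692, 0.038 m is 0.0633.

```bash
python3 -m creep '[{"xyz": [0,0.0017,0.025]},{"xyz": [0,0.0017,0.05]},{"xyz": [0,0.0017,0.0633]},{"xyz": [0,0.0017,0.0692]},{"xyz": [0,0.0017,0.0692]}]'; python3 -m creep '[{"xyz": [0,0,0.0017]},{"xyz": [0,0,0.0025]},{"xyz": [0,0,0.0025]}]' | egrep 'tcp|wrist'; python3 -m creep '[{"xyz": [0,0,0.0013]},{"xyz": [0,0,0.0013]}]' | egrep 'tcp|wrist'
```

```text
clock: 31.58
tcp_pos: [0.4276, -0.2925, -0.0126]
orientation: [-0.001, 0.66, 0.751, -0.0]
wrist_force: [1.0, -0.4, -0.9]
finger_gap: 0.0374
grip_force: 30.3
tcp_pos: [0.4279, -0.2928, -0.0136]
wrist_force: [-0.6, -0.4, -0.4]
tcp_pos: [0.4279, -0.2927, -0.0143]
wrist_force: [-0.0, 0.1, 2.1]
```

Converted, 0.0006 m is 0.001.

```bash
python3 -m creep '[{"xyz": [0,0,0.001]},{"xyz": [0,0,0.001]}]' | egrep 'tcp|wrist'
```

```text
tcp_pos: [0.4279, -0.2928, -0.0143]
wrist_force: [-2.0, 0.8, 6.9]
```

Converted, -0.0006 m is -0.001.

```bash
python3 -m creep '[{"xyz": [0,0,-0.001]},{"xyz": [0,0,-0.001]}]' | grep wrist; python3 -m creep '[{},{},{},{"xyz": [0,0,-0.0083]},{"xyz": [0,0,-0.05]},{"xyz": [0,0,-0.1333]},{"xyz": [0,0,-0.2167]},{"xyz": [0,0,-0.3]}]' 0.054;python3 -m creep '[{"xyz": [0,0,-0.05]},{"xyz": [0.05,0,-0.1]},{"xyz": [0.1333,0,-0.1333]},{"xyz": [0.2333,0,-0.15]},{"xyz": [0.3167,0,-0.15]},{"xyz": [0.4,0,-0.15]},{"xyz": [0.4,0,-0.15]}]'
python3 - <<'E'
from h import *
p=viewer.read_camera("scene")
cv2.imwrite("pics/k.png",cv2.cvtColor(cv2.resize(p["image"][60:384,60:380],None,fx=1.8,fy=1.8),cv2.COLOR_RGB2BGR))
E
```

```text
wrist_force: [-2.1, -0.1, 4.5]
clock: 33.7
tcp_pos: [0.4278, -0.2926, 0.1674]
orientation: [-0.0, 0.66, 0.751, -0.0]
wrist_force: [0.1, 0.0, 0.0]
finger_gap: 0.0538
grip_force: 0.0
clock: 34.58
tcp_pos: [0.396, -0.052, 0.2562]
orientation: [-0.0, 0.658, 0.753, 0.0]
wrist_force: [-0.9, -0.3, -0.4]
finger_gap: 0.0542
grip_force: 0.0
```

View pics/k.png

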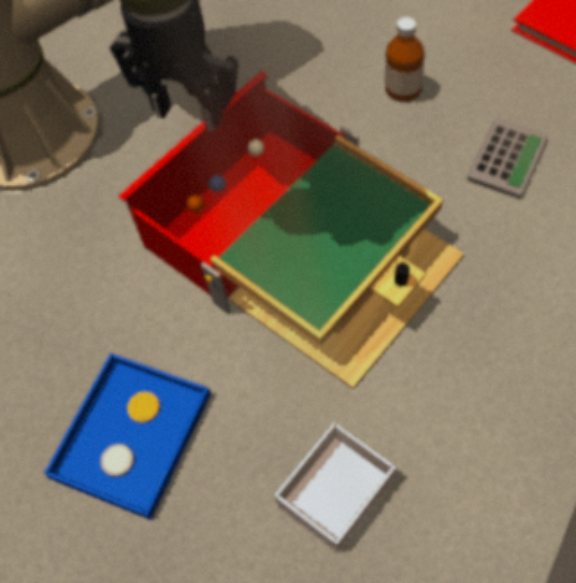

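The brass medal at (143,406) and the steel medal at (116,459) lie flat and apart in the tray. The three marbles are in the bin at (256,147), (217,183) and (194,202), the board is down, and the bottle, calculator and dish are untouched. I'll hand in.

```bash
python3 -c "
from workcell import env
print(env.hand_in())"
```

```text
the job is handed in; nothing more can be done
None
```

I handed in the finished job at about 35 s of the 70 s: the three marbles are in the red bin, the board is back on its stand, both medals lie flat and apart in the blue tray, and the bottle, calculator and dish look undisturbed in the last picture. No verdict came back.

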